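# Bar the lid of the cooling box

## Robot

A 6-joint arm with a two-finger parallel gripper is mounted at the origin on the work surface. World frame = base frame: x ahead of the robot, y to its left, z up, the work surface at z = 0. Lengths are in m, angles in rad, forces in N, time in s.
With the tool pointing down it reaches from about 0.3 to 0.775 m from the base axis. Payload 14.6 kg.
Tool frame: the origin (TCP) lies at the very end of the fingers, on their centre line; the grasp point (between the pads) lies 19 mm behind it (ctrl.grasp_offset is the distance from the TCP to the grasp point, in m); z points along the fingers, y is the line along which they close (so a half turn about z gives the same grasp; the last joint's range is limited). The gripper opens to 94 mm and grips with 3 to 60 N. Pads are 16 mm wide; open, the fingers measure 119 mm over their backs; the gripper's body (75 mm by 177 mm) begins 78 mm behind the grasp point.
Start: joints at [1.257, 0.3, 1.521, -0, 1.321, -0.067], TCP at [0.134, 0.533, 0.205] pointing down, gripper open.
Joint ranges: [-3.03, 3.03], [-0.79, 2.21], [0.23, 2.52], [-1.04, 4.18], [0, 3.07], [-2.55, 2.55]. Speed limits (rad/s): [2.22, 2.22, 2.57, 3.14, 3.14, 3.14].

## Interface

Orientations are given as [roll, pitch, yaw] about the fixed x, y, z axes, in that order (R = Rz(yaw) Ry(pitch) Rx(roll)).
In Python, from station import ctrl gives the robot as it stands.
- The arm moves only by the tool step_arm, never from a script. Its argument "plan" is a list that holds one entry, the list of rows, each a list of 6 numbers: the shift along the tool's x, y, z in units of 30 mm (1.0 is 30 mm), then the turn, a rotation vector about the tool's x, y, z in units of 6 degrees (1.0 is 6 degrees). In form: [[[dx, dy, dz, wx, wy, wz], ...]]. A call has 1 to 8 rows; each row is the pose to reach, as a shift and turn from the pose commanded when the call began, along the tool's axes at that moment; what a row does not reach only later rows make up. A row lasts 1/12 s, in which the tool goes at most 41.7 mm and 7.16 degrees, less where a joint would pass 70% of its speed; a pose out of reach is approached as far as the arm can. A call with a gripper value outside its range is refused whole. "grip" is the opening, from 0 (shut) to 1 (fully open), set as the call begins (left out, the last holds). The fingers move at their own pace and stop on an object; "squeeze" is the grip in N (left out, the last holds). Time passes only in rows, so rows that repeat a pose let the fingers close. It gives the time, the measured TCP pose, the force, the opening and the grip force at its end, in the units of the state.
- ctrl.get_obs(): the state, without advancing time (a new reading comes with each control period).
- ctrl.camera(name): name is "side" or "top"; returns the picture (420x560x3 uint8, red, green, blue); there is no depth.
- ctrl.camera_model(name): a dict with "intrinsics" (3x3 intrinsics, pixels), "R" (3x3) and "t" (3): a world point X has camera coordinates R X + t. Camera axes: x right, y down, z forward; pixel columns grow to the right and rows downward; lengths in m; the calibration is good to about 2 mm. A picture is of the moment at which its call begins. camera_model takes no time and is no camera call.
- ctrl.hand_in(): hands the job in; it is judged then, once.
Trained networks look in the newest picture that a camera, given by its name, has taken for a name from the list of things; names that differ only in an ending like _2 or _b are one class to them, and where a whole thing is asked for, a point or a joint stands for the part that bears it (a point fixed in the world has none). Each returns a list of dicts, best first, with "confidence" (0 to 1); they miss things now and then, are a little off and sometimes report something else, mostly with a low value. They report only what shows in the picture. A call takes as long as a camera call. They do not tell look-alikes from the thing itself.
- ctrl.masks_of(query, camera): "pixels" (420x560 bool, what is visible of it) and "at" ([column, row] in pixels, amid what is visible of it).
- ctrl.place_of(query, camera): "at" ([column, row] in pixels: a listed point, or the origin of a listed thing).
The state is a dict: "time_s": time; "qpos": joint angles; "joint_vel": joint speeds; "tau": joint torques, N m; "ee_pos": TCP position; "eef_rot": TCP orientation; "force": force on the tool from outside, world axes, zero at the start; "moment": the same for the moment, N m; "grip_width": finger opening in m; "grip_force": force on a finger pad.
Only numpy, scipy, OpenCV 4.12 (cv2) and the standard library are available. Lean on these libraries where they do the work, as an engineer would, in place of code of your own. Each camera call takes 0.05 s, during which the arm holds its last target. There are 200 camera calls.

## Task

Lock the lid of the steel cooling box with the long bar from the rack: take it by its wooden handle and slide it in from the robot's right, through the near lug, the staple on the lid and the far lug, until its collar is up against the near lug. Let go and leave it resting there. Leave the other bar, which is too short, lying in the rack.

Things in the scene. Friction and masses are not known exactly. Their poses are not given: they have to be found in the camera images.
- long_bar: Bar: steel shaft 12 mm thick, 220 mm long; collar disc 50 mm across, 5 thick; round wooden handle 26 mm thick. 0.17 to 0.31 kg. Origin on its axis at the collar's front face, +x to the tip; collar x -5 to 0, handle x -85 to -5 mm. Starts level, axis 46 mm above the table, tip roughly to +y, shaft in 10 mm deep grooves of two firebrick strips (x = 20, 100 mm), handle overhanging, free below.
- long_bar_tip (a point): Centre of the free end of the long bar's shaft, 220 mm ahead of its origin (the collar's front face).
- short_bar: The other bar in the rack, parallel to the long one and 110 mm from it (either may be the nearer to the robot): same height, shaft thickness, collar, handle, axes and origin, but its shaft is only 130 mm long. Stays where it is.
- cool_box: Fixed grey box, 130 (x) by 146 (y) by 105 mm high, lid shut. Origin: centre of underside, z up; +y within 20 degrees of world +y. Three upright plates 60 mm wide, 6 thick, tops at z 165: near lug at y -77 (outer face -80, on the robot's right), lid staple y 0, far lug y +77 mm. Each has a square hole 36 by 36 mm centred on x 0, z 135 (lower edge z 117); the line of holes runs along y.
Mind the look-alikes: they are no part of the job. What is shaped like the cool_box but green is not meant.

How it is judged:
By the outcome, as a careful person would: the job done as asked, in the order asked, and still so for the second after the job is handed in, with the robot touching nothing.
It also fails if it takes over 43 s, if anything falls off the work surface, if the arm or the gripper's body presses on something with over 40 N, if the wrist force passes 120 N, or if a joint passes its speed limit or range.

## Working session

There is one attempt and no reset: what is moved stays moved. The work goes in short steps, Python scripts to look and compute and a tool call to move; the robot and the scene stay as the last step left them, time stands still between calls to the robot, and variables do not carry over. Pictures are saved under pics/ and viewed, at most 10 in all, crops included, and the job is handed in when it is done.

Besides the shell and the picture viewer there is one more tool, called after "Call:" by a JSON object that holds its "fn" and its "kwargs", one argument or row to a line. step_arm: Moves the arm, as the interface text tells. Its arguments: {"type":"object","properties":{"plan":{"type":"array","items":{"type":"array","items":{"type":"array","items":{"type":"number"}}}},"grip":{"type":"number"},"squeeze":{"type":"number"}},"required":["plan"]}

```bash
mkdir -p pics; cat > h.py <<'E'
import numpy as np, cv2
from station import ctrl
from scipy.spatial.transform import Rotation as Ro
def cam(n):
    m=ctrl.camera_model(n); return np.array(m["intrinsics"]),np.array(m["R"]),np.array(m["t"])
def proj(n,X):
    K,R,t=cam(n); p=(R@np.atleast_2d(X).T).T+t; p=p@K.T; return p[:,:2]/p[:,2:]
def tri(a,b):
    P=[]
    for n in("side","top"):
        K,R,t=cam(n);P.append(K@np.c_[R,t])
    X=cv2.triangulatePoints(P[0],P[1],np.array(a,float).reshape(2,1),np.array(b,float).reshape(2,1))[:,0]
    return X[:3]/X[3]
def onplane(n,p,z):
    K,R,t=cam(n);d=R.T@np.linalg.inv(K)@np.array([p[0],p[1],1.]);c=-R.T@t
    return c+d*(z-c[2])/d[2]
E
python3 - <<'E'
from h import *
ims=[]
for n in("side","top"):
    im=ctrl.camera(n); cv2.imwrite(f"pics/{n}1.png",im[:,:,::-1])
    for q in("long_bar","long_bar_tip","short_bar","cool_box"):
        print(n,q,[(np.round(d["at"],1).tolist(),round(d["confidence"],2)) for d in ctrl.place_of(q,n)])
    K,R,t=cam(n);print(K[0,0],(-R.T@t).round(3))
print(ctrl.get_obs()["time_s"],ctrl.grasp_offset)
E
```

```text
side long_bar []
side long_bar_tip []
side short_bar []
side cool_box [([266.9, 295.2], 0.65), ([146.4, 300.6], 0.65)]
526.9389791497681 [-0.511  0.629  1.259]
top long_bar [([400.3, 173.9], 0.71)]
top long_bar_tip [([323.9, 182.5], 0.72)]
top short_bar [([394.6, 137.9], 0.59)]
top cool_box [([213.8, 269.6], 0.94), ([113.0, 226.5], 0.85), ([267.1, 150.4], 0.79)]
533.1867980242481 [0.319 0.173 1.549]
0.5 0.0188
```

View pics/side1.png

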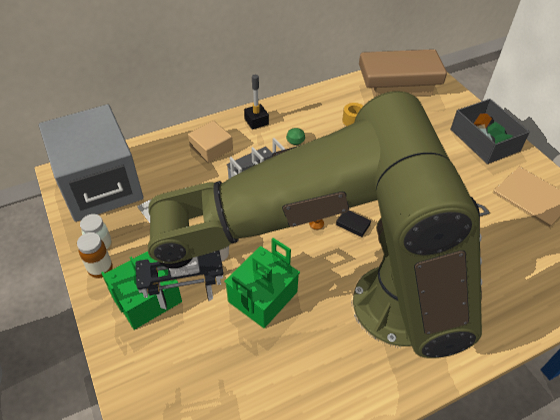

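View pics/top1.png

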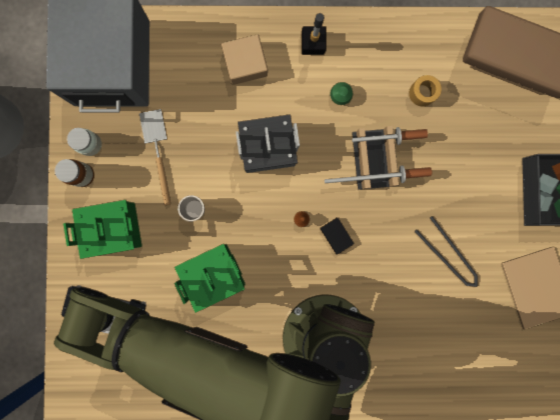

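The side view shows the arm hiding the rack and most of the grey box, with the two green look-alikes in front. The top view shows the grey box at about (267,145), the long bar's collar at (400,174) with its tip at (325,181), and the short bar above it at (395,138).

```bash
python3 - <<'E'
from h import *
for nm,p,z in(("coll",(400.3,173.9),.046),("tip",(323.9,182.5),.046),("short",(394.6,137.9),.046),("handleend",(431,173),.046),("box",(267.1,150.4),0)):
    print(nm,onplane("top",p,z).round(4))
im=cv2.imread("pics/top1.png"); c=im[95:205,215:445]; cv2.imwrite("pics/crop1.png",cv2.resize(c,None,fx=3.4,fy=3.4,interpolation=cv2.INTER_CUBIC))
E
```

```text
coll [ 0.4657 -0.2136  0.046 ]
tip [0.4414 0.0043 0.046 ]
short [ 0.5688 -0.1988  0.046 ]
handleend [ 0.4682 -0.3015  0.046 ]
box [0.5394 0.1647 0.    ]
```

View pics/crop1.png

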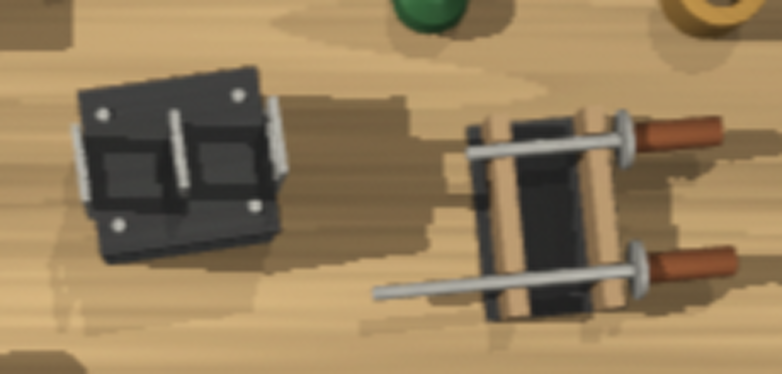

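```bash
cat >> h.py <<'E'
def state():
    o=ctrl.get_obs(); return o,np.array(o["ee_pos"]),Ro.from_euler("xyz",o["eef_rot"])
def rel(p,R,p0=None,R0=None):
    if p0 is None: _,p0,R0=state()
    d=R0.inv().apply(np.array(p)-p0)/.03; w=np.degrees((R0.inv()*R).as_rotvec())/6
    print(np.r_[d,w].round(3).tolist(),"rows",max(np.linalg.norm(d)*30/41.7,np.linalg.norm(w)*6/7.16).round(1))
def down(yaw_y,tilt=0):  # tool y along heading yaw_y(deg), z down
    y=np.array([np.cos(np.radians(yaw_y)),np.sin(np.radians(yaw_y)),0]);z=np.array([0,0,-1.]);x=np.cross(y,z)
    return Ro.from_matrix(np.c_[x,y,z])
E
python3 - <<'E'
from h import *
o,p,R=state(); print(p,o["eef_rot"],R.as_matrix().round(2).tolist())
for a in(6.4,186.4): rel(p,down(a))
for P in((.36,.3,.3),(.42,.0,.3),(.42,-.3,.3),(.35,-.45,.25)): rel(P,R)
E
```

```text
[0.13436477 0.53331475 0.20541285] [-3.14151921e+00 -2.31680984e-05  2.89480336e+00] [[-0.97, 0.24, -0.0], [0.24, 0.97, -0.0], [0.0, -0.0, -1.0]]
[0.0, 0.0, 0.0, -0.001, 0.0, 11.577] rows 9.7
[0.0, 0.0, 0.0, -0.0, -0.001, -18.423] rows 15.4
[-9.193, -5.704, -3.153, 0.0, 0.0, 0.0] rows 8.1
[-13.575, -14.913, -3.152, 0.0, 0.0, 0.0] rows 14.7
[-16.018, -24.61, -3.151, 0.0, 0.0, 0.0] rows 21.2
[-14.977, -30.028, -1.484, 0.0, 0.0, 0.0] rows 24.2
```

Call:
{"fn": "step_arm", "kwargs": {
  "plan": [
    [[-9.2, -5.7, -3.1, 0, 0, 4], [-9.2, -5.7, -3.1, 0, 0, 4], [-9.2, -5.7, -3.1, 0, 0, 4], [-9.2, -5.7, -3.1, 0, 0, 4], [-9.2, -5.7, -3.1, 0, 0, 4], [-9.2, -5.7, -3.1, 0, 0, 4], [-13.6, -15, -3.1, 0, 0, 8], [-13.6, -15, -3.1, 0, 0, 8]]
  ],
  "grip": 1
}}

```text
time_s: 1.17
ee_pos: [0.3281, 0.2799, 0.2799]
eef_rot: [3.141, 0.0, 2.221]
force: [0.7, -0.2, 1.3]
grip_width: 0.0938
grip_force: 0.0
```

```bash
python3 - <<'E'
from h import *
o,p,R=state(); print(o["time_s"],p)
for P in((.42,.0,.3),(.42,-.3,.3),(.36,-.48,.25)): rel(P,down(6.4))
E
```

```text
1.1667 [0.32806649 0.27992198 0.27991103]
[-9.284, -3.204, -0.671, 0.006, -0.001, 5.138] rows 7.1
[-17.246, -9.254, -0.674, 0.006, -0.001, 5.138] rows 14.1
[-20.813, -14.477, 0.99, 0.006, -0.001, 5.138] rows 18.3
```

Call:
{"fn": "step_arm", "kwargs": {
  "plan": [
    [[-9.3, -3.2, -0.6, 0, 0, 5], [-9.3, -3.2, -0.6, 0, 0, 5], [-9.3, -3.2, -0.6, 0, 0, 5], [-9.3, -3.2, -0.6, 0, 0, 5], [-9.3, -3.2, -0.6, 0, 0, 5], [-17.2, -9.2, -0.6, 0, 0, 5], [-17.2, -9.2, -0.6, 0, 0, 5], [-17.2, -9.2, -0.6, 0, 0, 5]]
  ]
}}

```text
time_s: 1.83
ee_pos: [0.4028, -0.0422, 0.2942]
eef_rot: [3.141, 0.0, 1.702]
force: [0.7, 0.6, 0.5]
grip_width: 0.0941
grip_force: 0.0
```

```bash
python3 - <<'E'
from h import *
o,p,R=state(); print(o["time_s"],p)
for P in((.4,-.3,.3),(.36,-.48,.25)): rel(P,down(6.4))
E
```

```text
1.8333 [ 0.40275792 -0.04220172  0.29422071]
[-8.507, -1.218, -0.192, 0.005, 0.002, 0.19] rows 6.2
[-14.28, -3.328, 1.475, 0.005, 0.002, 0.19] rows 10.6
```

Call:
{"fn": "step_arm", "kwargs": {
  "plan": [
    [[-13.5, -2.8, 0.5, 0, 0, 0], [-13.5, -2.8, 0.5, 0, 0, 0], [-13.5, -2.8, 0.5, 0, 0, 0], [-13.5, -2.8, 0.5, 0, 0, 0], [-13.5, -2.8, 0.5, 0, 0, 0], [-13.5, -2.8, 0.5, 0, 0, 0], [-13.5, -2.8, 0.5, 0, 0, 0], [-13.5, -2.8, 0.5, 0, 0, 0]]
  ]
}}

```text
time_s: 2.5
ee_pos: [0.3781, -0.3745, 0.2819]
eef_rot: [3.141, 0.0, 1.702]
force: [0.5, 1.0, 0.6]
grip_width: 0.0937
grip_force: 0.0
```

```bash
python3 - <<'E'
from h import *
P={}
for n in("side","top"):
    im=ctrl.camera(n); cv2.imwrite(f"pics/{n}2.png",im[:,:,::-1])
    for q in("long_bar","long_bar_tip","short_bar","cool_box"):
        r=[(np.round(d["at"],1).tolist(),round(d["confidence"],2)) for d in ctrl.place_of(q,n)]; print(n,q,r); P[n,q]=r
for q in("long_bar","long_bar_tip","short_bar"):
    if P["side",q] and P["top",q]: print(q,tri(P["side",q][0][0],P["top",q][0][0]).round(4))
o,p,R=state(); print(o["time_s"],p)
c=cv2.imread("pics/side2.png")[80:230,160:420]
cv2.imwrite("pics/crop2.png",cv2.resize(c,None,fx=3,fy=3,interpolation=cv2.INTER_CUBIC))
E
```

```text
side long_bar []
side long_bar_tip [([319.2, 187.9], 0.57)]
side short_bar []
side cool_box [([148.4, 300.3], 0.91), ([263.2, 296.3], 0.83), ([259.3, 187.9], 0.58)]
top long_bar [([399.3, 173.1], 0.94), ([265.9, 147.7], 0.19)]
top long_bar_tip [([324.7, 179.3], 0.72)]
top short_bar [([394.2, 136.1], 0.78)]
top cool_box [([213.5, 272.7], 0.88), ([264.9, 149.3], 0.81), ([112.6, 229.7], 0.62)]
long_bar_tip [ 0.451  -0.0019  0.0282]
3.0 [ 0.37918816 -0.37157666  0.28242911]
```

View pics/crop2.png

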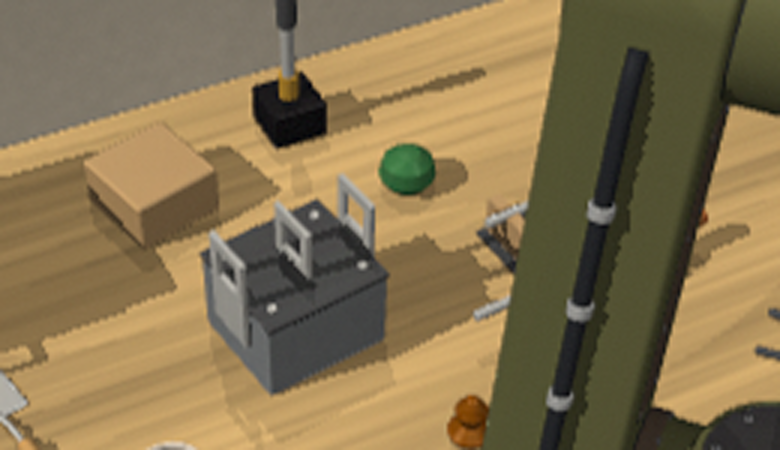

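The side crop shows the grey box clear, its plates at about (237,170), (258,160) and (279,150) in the full picture. The arm covers the rack apart from the long bar's tip at about (319,185). I fit the box by its silhouette in both views, and the bar by its mask from the top.

```bash
cat > fit.py <<'E'
from h import *
from scipy.optimize import minimize
def boxm(lo,hi): return np.array([[x,y,z] for x in(lo[0],hi[0]) for y in(lo[1],hi[1]) for z in(lo[2],hi[2])])
def parts():
    B=[boxm((-.065,-.073,0),(.065,.073,.105))]
    for y in(-.077,0,.077):
        a,b=y-.003,y+.003
        B+=[boxm((-.03,a,.1),(.03,b,.117)),boxm((-.03,a,.153),(.03,b,.165)),boxm((-.03,a,.1),(-.018,b,.165)),boxm((.018,a,.1),(.03,b,.165))]
    return B
def render(n,prm,S=4):
    x,y,th=prm; R=Ro.from_euler("z",th).as_matrix(); m=np.zeros((420*S,560*S),np.uint8)
    for b in parts():
        p=proj(n,b@R.T+[x,y,0]); h=cv2.convexHull(((p+.5)*S).astype(np.float32)).astype(np.int32); cv2.fillConvexPoly(m,h,255)
    return cv2.resize(m,(560,420),interpolation=cv2.INTER_AREA)/255.
if __name__=="__main__":
    M={}
    for n,c in(("side",(259,170)),("top",(267,147))):
        r=ctrl.masks_of("cool_box",n); r=[d for d in r if np.hypot(*(np.array(d["at"])-c))<30]
        M[n]=r[0]["pixels"].astype(float); print(n,r[0]["confidence"],M[n].sum())
    def f(p,ns=("side","top")): return sum(np.abs(render(n,p)-M[n]).sum() for n in ns)
    for ns in(("side","top"),("top",),("side",)):
        s=minimize(f,[.535,.165,.12],args=(ns,),method="Nelder-Mead",options=dict(initial_simplex=np.array([[.535,.165,.12],[.555,.165,.12],[.535,.18,.12],[.535,.165,.2]]),xatol=2e-4,fatol=.3))
        print(ns,s.x.round(4),s.fun)
    r=ctrl.masks_of("long_bar","top")[0]; m=r["pixels"]; v,u=np.nonzero(m); print(r["confidence"],m.sum(),u.min(),u.max())
    P=np.array([onplane("top",q,.046) for q in np.c_[u,v]])
    c=P.mean(0); sh=P[(P[:,1]>-.19)]; l=cv2.fitLine(sh[:,:2].astype(np.float32),cv2.DIST_HUBER,0,.001,.001).ravel(); print("line",l, "ymin,max",P[:,1].min(),P[:,1].max())
    d=l[:2]*np.sign(l[1]); 
    print("yaw",np.degrees(np.arctan2(d[1],d[0])),"x at y=-.21",l[2]+(-.21-l[3])*d[0]/d[1])
    print("tip",tri((318.7,184.7),(324.2,180.9)).round(4))
E
python3 fit.py
```

```text
side 0.57 2934.0
top 0.79 2965.0
('side', 'top') [0.5501 0.1649 0.1558] 229.79607843137254
('top',) [0.5495 0.1641 0.1452] 108.43529411764706Traceback (most recent call last):
  File "fit.py", line 22, in <module>
    s=minimize(f,[.535,.165,.12],args=(ns,),method="Nelder-Mead",options=dict(initial_simplex=np.array([[.535,.165,.12],[.555,.165,.12],[.535,.18,.12],[.535,.165,.2]]),xatol=2e-4,fatol=.3))
    res = _minimize_neldermead(fun, x0, args, callback, bounds=bounds,
                               **options)
    fxc = func(xc)
    fx = function(np.copy(x), *(wrapper_args + args))
  File "fit.py", line 20, in f
    def f(p,ns=("side","top")): return sum(np.abs(render(n,p)-M[n]).sum() for n in ns)
                                       ~~~^^^^^^^^^^^^^^^^^^^^^^^^^^^^^^^^^^^^^^^^^^^^
  File "fit.py", line 20, in <genexpr>
    def f(p,ns=("side","top")): return sum(np.abs(render(n,p)-M[n]).sum() for n in ns)
                                                  ~~~~~~^^^^^
  File "fit.py", line 13, in render
    p=proj(n,b@R.T+[x,y,0]); h=cv2.convexHull(((p+.5)*S).astype(np.float32)).astype(np.int32); cv2.fillConvexPoly(m,h,255)
  File "h.py", line 7, in proj
    K,R,t=cam(n); p=(R@np.atleast_2d(X).T).T+t; p=p@K.T; return p[:,:2]/p[:,2:]
          ~~~^^^
  File "h.py", line 5, in cam
    m=ctrl.camera_model(n); return np.array(m["intrinsics"]),np.array(m["R"]),np.array(m["t"])
ValueError: time passes only in moves, steps and waits
```

```bash
sed -i 's/^def cam(n):/import functools\n@functools.lru_cache\ndef cam(n):/' h.py; python3 fit.py; python3 -c "
from h import *
print(ctrl.get_obs()['time_s'])"
```

```text
side 0.57 2934.0
top 0.79 2965.0
('side', 'top') [0.5501 0.1649 0.1558] 229.79607843137254
('top',) [0.5495 0.1641 0.1452] 108.43529411764706
('side',) [0.5514 0.1652 0.1351] 104.01960784313727
0.61 635 326 432
line [ 0.09134033 -0.99581975  0.45583507 -0.10310107] ymin,max -0.3044773884497478 -0.0017320004472044237
yaw 95.240715 x at y=-.21 0.46564025
tip [0.4452 0.0033 0.0511]
3.25
```

```bash
python3 - <<'E'
from h import *
for P in((.468,-.239,.13),(.468,-.239,.027)): rel(P,down(5.8))
E
```

```text
[4.011, 3.527, 5.067, 0.001, 0.001, 0.292] rows 5.3
[4.011, 3.527, 8.5, 0.001, 0.001, 0.292] rows 7.2
```

Call:
{"fn": "step_arm", "kwargs": {
  "plan": [
    [[4.0, 3.5, 3, 0, 0, 0.3], [4.0, 3.5, 3, 0, 0, 0.3], [4.0, 3.5, 4, 0, 0, 0.3], [4.0, 3.5, 5, 0, 0, 0.3], [4.0, 3.5, 5, 0, 0, 0.3], [4.0, 3.5, 6, 0, 0, 0.3], [4.0, 3.5, 7, 0, 0, 0.3], [4.0, 3.5, 7, 0, 0, 0.3]]
  ]
}}

```text
time_s: 3.92
ee_pos: [0.4648, -0.2374, 0.0663]
eef_rot: [-3.134, -0.006, 1.672]
force: [-1.1, -0.0, -1.1]
grip_width: 0.0939
grip_force: 0.0
```

```bash
python3 - <<'E'
from h import *
o,p,R=state();print(p,o["force"])
rel((.468,-.239,.027),down(5.8))
E
```

```text
[ 0.46477216 -0.23743738  0.06634919] [-1.11180898 -0.02879259 -1.12521634]
[-0.07, 0.111, 1.31, -0.07, -0.053, 0.001] rows 0.9
```

Call:
{"fn": "step_arm", "kwargs": {
  "plan": [
    [[0, 0, 0.7, 0, 0, 0], [0, 0, 1.2, 0, 0, 0], [0, 0, 1.5, 0, 0, 0], [0, 0, 1.5, 0, 0, 0], [0, 0, 1.5, 0, 0, 0]]
  ]
}}

```text
time_s: 4.33
ee_pos: [0.4676, -0.2401, 0.0281]
eef_rot: [3.141, 0.001, 1.671]
force: [0.6, 0.9, -0.7]
grip_width: 0.0939
grip_force: 0.0
```

```bash
python3 - <<'E'
from h import *
c=ctrl.camera("side");cv2.imwrite("pics/side3.png",c[:,:,::-1])
o,p,R=state();print(p,o["force"])
rel((.468,-.239,.027),down(5.8))
E
```

```text
[ 0.46778454 -0.24020284  0.02840805] [-0.02384008  0.1027002   0.36290542]
[0.039, 0.011, 0.047, 0.013, 0.01, -0.013] rows 0.0
```

Well placed. Close firmly.

Call:
{"fn": "step_arm", "kwargs": {
  "plan": [
    [[0, 0, 0, 0, 0, 0], [0, 0, 0, 0, 0, 0], [0, 0, 0, 0, 0, 0], [0, 0, 0, 0, 0, 0], [0, 0, 0, 0, 0, 0], [0, 0, 0, 0, 0, 0], [0, 0, 0, 0, 0, 0], [0, 0, 0, 0, 0, 0]]
  ],
  "grip": 0,
  "squeeze": 60
}}

```text
time_s: 5.05
ee_pos: [0.4671, -0.2397, 0.0269]
eef_rot: [-3.142, -0.0, 1.671]
force: [0.5, 0.2, -0.4]
grip_width: 0.044
grip_force: 0.0
```

Call:
{"fn": "step_arm", "kwargs": {
  "plan": [
    [[0, 0, 0, 0, 0, 0], [0, 0, 0, 0, 0, 0], [0, 0, 0, 0, 0, 0], [0, 0, 0, 0, 0, 0], [0, 0, 0, 0, 0, 0], [0, 0, 0, 0, 0, 0]]
  ]
}}

```text
time_s: 5.55
ee_pos: [0.4675, -0.2397, 0.027]
eef_rot: [3.141, 0.0, 1.671]
force: [5.0, -0.8, 0.0]
grip_width: 0.0247
grip_force: 60.0
```

Call:
{"fn": "step_arm", "kwargs": {
  "plan": [
    [[0, 0, -0.3, 0, 0, 0], [0, 0, -0.8, 0, 0, 0], [0, 0, -1.5, 0, 0, 0], [0, 0, -2.5, 0, 0, 0], [0, 0, -3.5, 0, 0, 0], [0, 0, -4.5, 0, 0, 0], [0, 0, -5, 0, 0, 0], [0, 0, -5, 0, 0, 0]]
  ]
}}

```text
time_s: 6.22
ee_pos: [0.4679, -0.2402, 0.18]
eef_rot: [3.138, 0.003, 1.671]
force: [-0.3, -0.6, -1.6]
grip_width: 0.0246
grip_force: 59.9
```

```bash
python3 - <<'E'
from h import *
c=ctrl.camera("side");cv2.imwrite("pics/side4.png",c[:,:,::-1])
t=ctrl.camera("top");cv2.imwrite("pics/top4.png",t[:,:,::-1])
o,p,R=state();print(p,o["force"],o["moment"],o["time_s"],o["grip_width"])
for n in("side","top"): print(n,[(np.round(d["at"],1).tolist(),round(d["confidence"],2)) for d in ctrl.place_of("long_bar_tip",n)])
a=np.vstack([c[100:260,180:470],t[95:225,215:505]])[:,:,::-1]
cv2.imwrite("pics/crop4.png",cv2.resize(a,None,fx=2,fy=2,interpolation=cv2.INTER_CUBIC))
E
```

```text
[ 0.46668477 -0.23950526  0.17593715] [ 0.29096936  0.21692623 -3.21294774] [-0.37765436  0.02422323  0.00749412] 6.3167 0.02450581544241668
side [([321.8, 151.6], 0.4)]
top [([330.0, 177.8], 0.61)]
```

View pics/crop4.png

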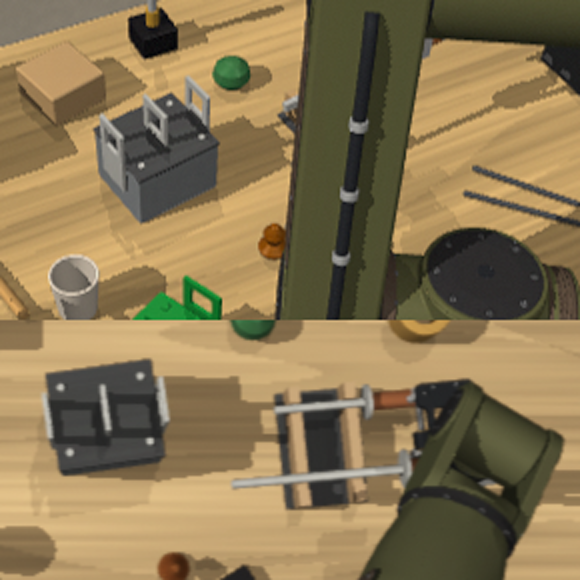

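The side view still has the arm in front of the bar. From the top the bar is held, and its tip is at about (332,177.5). I check that against sag.

```bash
python3 - <<'E'
from h import *
g=np.array([.467,-.2397,.195]); 
for s in(0,5,10,20,30):
  for L in(.240,.245):
    a=np.radians(s);d=np.array([np.cos(np.radians(95.8))*np.cos(a),np.sin(np.radians(95.8))*np.cos(a),-np.sin(a)])
    print(s,L,proj("top",g+L*d).round(1),proj("side",g+L*d).round(1))
r=ctrl.masks_of("long_bar","top")
for d in r: v,u=np.nonzero(d["pixels"]); print(d["confidence"],u.min(),v[u==u.min()],u.max())
t=cv2.imread("pics/top4.png")[165:190,320:345].max(2); print(t[5:20,5:20])
E
```

```text
0 0.24 [[332.4 177.2]] [[323.4 151.2]]
0 0.245 [[330.5 177.4]] [[322.1 151.8]]
5 0.24 [[331.8 177.9]] [[323.2 156.3]]
5 0.245 [[329.8 178.2]] [[321.8 157. ]]
10 0.24 [[331.8 178.5]] [[323.4 161. ]]
10 0.245 [[329.9 178.8]] [[322.  161.8]]
20 0.24 [[333.9 179.5]] [[325.3 169.1]]
20 0.245 [[332.1 179.7]] [[324.  170.1]]
30 0.24 [[338.4 180. ]] [[329.  175.6]]
30 0.245 [[336.7 180.2]] [[327.8 176.7]]
0.8 331 [176 177 178] 423
[[142 141 144 166 188 190 190 190 189 189 189 189 193 197 198]
 [199 199 198 202 207 208 207 208 207 207 207 206 207 207 206]
 [212 212 212 212 212 212 212 212 211 212 211 212 211 211 211]
 [215 215 215 215 214 214 213 211 210 211 210 210 210 210 210]
 [213 213 213 213 213 211 199 178 171 174 178 178 174 173 172]
 [207 207 207 207 206 196 179 170 171 174 178 179 180 181 180]
 [208 208 207 208 206 195 181 185 188 190 191 192 192 191 190]
 [213 213 213 213 211 198 179 178 179 178 178 177 175 174 172]
 [219 218 218 218 217 203 173 153 152 152 151 149 150 155 160]
 [220 219 219 219 218 208 182 168 178 192 205 205 205 206 207]
 [217 216 217 216 215 213 209 206 208 211 214 214 214 214 213]
 [215 215 215 215 215 215 214 213 213 214 213 213 213 212 213]
 [216 216 216 215 216 215 215 214 215 214 214 214 214 214 213]
 [219 218 219 218 217 217 217 217 217 216 216 216 217 216 216]
 [217 217 217 217 216 217 216 216 216 215 215 215 216 215 215]]
```

```bash
cat >> h.py <<'E'
BX=np.array([.550,.1645]);TH=.146;L=.243
def pose(s,z=.135,dx=0,th=None):
    u=np.array([-np.sin(TH),np.cos(TH)]);v=np.array([np.cos(TH),np.sin(TH)])
    return np.r_[BX+s*u+dx*v,z-.0188],down(np.degrees(TH if th is None else th))
E
python3 - <<'E'
from h import *
P,R=pose(-.37); print(P); rel(P,R)
E
```

```text
[ 0.60382829 -0.20156354  0.1162    ]
[0.791, 4.685, 1.952, -0.024, -0.017, -0.438] rows 3.7
```

Call:
{"fn": "step_arm", "kwargs": {
  "plan": [
    [[0.2, 1, 0, 0, 0, -0.1], [0.4, 2, 0, 0, 0, -0.2], [0.6, 3, 0.5, 0, 0, -0.3], [0.8, 4, 1, 0, 0, -0.44], [0.8, 4.7, 1.5, 0, 0, -0.44], [0.8, 4.7, 1.95, 0, 0, -0.44], [0.8, 4.7, 1.95, 0, 0, -0.44], [0.8, 4.7, 1.95, 0, 0, -0.44]]
  ]
}}

```text
time_s: 7.13
ee_pos: [0.6042, -0.2014, 0.1168]
eef_rot: [-3.139, -0.002, 1.717]
force: [0.5, -0.3, -2.4]
grip_width: 0.0249
grip_force: 59.9
```

```bash
python3 - <<'E'
from h import *
P,R=pose(-.37); rel(P,R)
c=ctrl.camera("side");t=ctrl.camera("top")
o,p,R=state();print(p,o["force"],o["moment"],o["time_s"],o["grip_width"])
g=p+[0,0,.0188]; u=R.apply([1,0,0]);u=-u if u[1]<0 else u
for n in("side","top"):
    print(n,"pred",proj(n,g+L*u).round(1),"seen",[(np.round(d["at"],1).tolist(),round(d["confidence"],2)) for d in ctrl.place_of("long_bar_tip",n)])
    print(" holes",[proj(n,np.r_[BX+s*np.array([-np.sin(TH),np.cos(TH)]),.135]).round(1).tolist() for s in(-.077,0,.077)])
a=np.hstack([c[110:240,220:350],t[95:225,230:360]])[:,:,::-1]
cv2.imwrite("pics/crop5.png",cv2.resize(a,None,fx=3,fy=3,interpolation=cv2.INTER_CUBIC))
E
```

```text
[-0.002, -0.014, 0.018, -0.029, -0.016, 0.003] rows 0.0
[ 0.60484159 -0.20200132  0.11900046] [-0.22995867  0.69113971 -2.5870574 ] [-0.3413005   0.0076178  -0.00843309] 7.2333 0.024674758989162653
side pred [[291.2 143.2]] seen [([290.6, 146.3], 0.56)]
 holes [[[278.1, 150.3]], [[257.3, 160.0]], [[235.8, 170.1]]]
top pred [[314.6 131.9]] seen [([313.0, 130.8], 0.67)]
 holes [[[295.9, 135.2]], [[267.4, 139.3]], [[238.9, 143.5]]]
```

View pics/crop5.png

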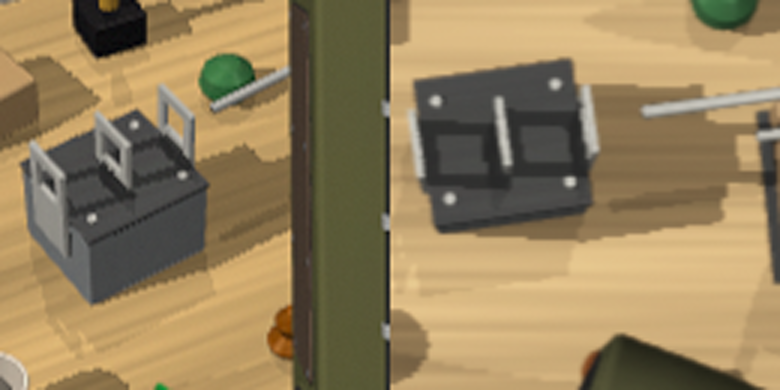

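The side view puts the tip at about (291,145), about 2 px below the prediction, so it sags around 3 mm. In the top view it is at (315,132), in line with the holes. The hole projections match the plates. Insert with a 2 mm raise.

Call:
{"fn": "step_arm", "kwargs": {
  "plan": [
    [[0.3, 0, -0.07, 0, 0, 0], [0.6, 0, -0.07, 0, 0, 0], [0.9, 0, -0.07, 0, 0, 0], [1.2, 0, -0.07, 0, 0, 0], [1.5, 0, -0.07, 0, 0, 0], [1.8, 0, -0.07, 0, 0, 0], [2.1, 0, -0.07, 0, 0, 0], [2.4, 0, -0.07, 0, 0, 0]]
  ]
}}

```text
time_s: 8.0
ee_pos: [0.5944, -0.1294, 0.1205]
eef_rot: [-3.142, 0.0, 1.717]
force: [-0.2, -0.4, -3.1]
grip_width: 0.0248
grip_force: 59.9
```

```bash
cat > look.py <<'E'
from h import *
import sys
k=sys.argv[1]
c=ctrl.camera("side");t=ctrl.camera("top")
o,p,R=state();print(p,o["force"],o["moment"],o["time_s"],o["grip_width"])
g=p+[0,0,.0188]; u=R.apply([1,0,0])
U=np.array([-np.sin(TH),np.cos(TH)]);d=(g+L*u)[:2]-BX;print("tip s",d@U,"lat",d@[U[1],-U[0]])
for n in("side","top"):
    print(n,"pred",proj(n,g+L*u).round(1),"seen",[(np.round(d["at"],1).tolist(),round(d["confidence"],2)) for d in ctrl.place_of("long_bar_tip",n)])
a=np.hstack([c[110:240,220:350],t[95:225,230:360]])[:,:,::-1]
cv2.imwrite(f"pics/crop{k}.png",cv2.resize(a,None,fx=3,fy=3,interpolation=cv2.INTER_CUBIC))
E
python3 look.py 6
```

```text
[ 0.5944913  -0.12899321  0.12055604] [-0.22456409 -0.36555405 -2.55979675] [-0.31473532 -0.01358667  0.04201001] 8.1 0.024635037723418376
tip s -0.05384365298015727 lat 0.0009629160689630647
side pred [[271.8 152. ]] seen [([272.9, 154.2], 0.43)]
top pred [[287.4 135.8]] seen [([285.1, 138.8], 0.86)]
```

View pics/crop6.png

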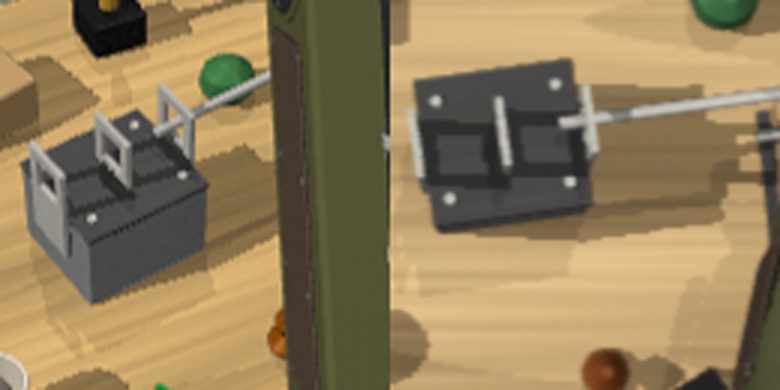

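The tip is through the near lug at about (272,154) in the side view and (287,137) in the top view, in line with the staple and with no contact force. I continue.

Call:
{"fn": "step_arm", "kwargs": {
  "plan": [
    [[0.35, 0, 0, 0, 0, 0], [0.7, 0, 0, 0, 0, 0], [1.05, 0, 0, 0, 0, 0], [1.4, 0, 0, 0, 0, 0], [1.75, 0, 0, 0, 0, 0], [2.1, 0, 0, 0, 0, 0], [2.45, 0, 0, 0, 0, 0], [2.8, 0, 0, 0, 0, 0]]
  ]
}}

```text
time_s: 8.87
ee_pos: [0.5822, -0.0462, 0.1205]
eef_rot: [-3.142, -0.0, 1.717]
force: [1.2, 0.4, -3.2]
grip_width: 0.0249
grip_force: 59.9
```

```bash
python3 look.py 7
```

```text
[ 0.5821793  -0.04569113  0.12055514] [-0.04287756 -0.52555736 -2.84127021] [-0.286716    0.0462625  -0.01016303] 8.9667 0.024642777742031653
tip s 0.030363218123039586 lat 0.0008277034382708692
side pred [[248.7 162.8]] seen [([248.3, 162.8], 0.68)]
top pred [[256.1 140.4]] seen [([256.6, 139.9], 0.68)]
```

View pics/crop7.png

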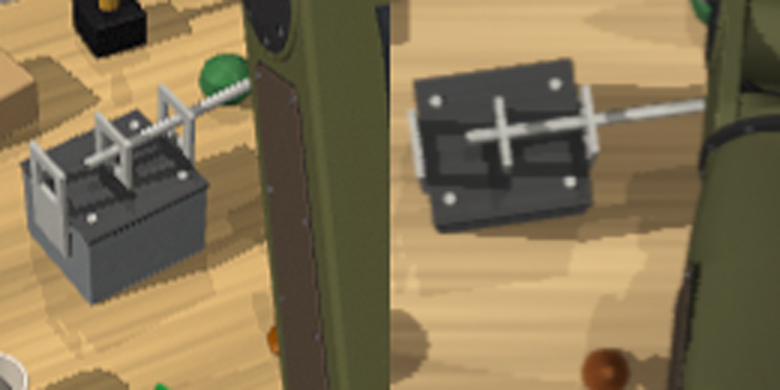

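The tip is through the staple at about (248,163) in the side view and is heading for the far lug.

Call:
{"fn": "step_arm", "kwargs": {
  "plan": [
    [[0.4, 0, 0, 0, 0, 0], [0.8, 0, 0, 0, 0, 0], [1.2, 0, 0, 0, 0, 0], [1.6, 0, 0, 0, 0, 0], [2.0, 0, 0, 0, 0, 0], [2.4, 0, 0, 0, 0, 0], [2.8, 0, 0, 0, 0, 0], [3.2, 0, 0, 0, 0, 0]]
  ]
}}

```text
time_s: 9.73
ee_pos: [0.5681, 0.049, 0.1205]
eef_rot: [3.142, 0.0, 1.717]
force: [0.7, -0.1, -2.7]
grip_width: 0.0246
grip_force: 59.9
```

```bash
python3 look.py 8
```

```text
[0.56810207 0.04954817 0.12052844] [-0.69956335 -0.43020901 -3.71317162] [-0.29204258  0.00618669  0.09958814] 9.8333 0.024710894850172874
tip s 0.12663715340964143 lat 0.0007086660225606237
side pred [[221.2 175.6]] seen [([221.2, 175.6], 0.66), ([281.7, 146.0], 0.52)]
top pred [[220.2 145.7]] seen [([219.7, 146.4], 0.69)]
```

View pics/crop8.png

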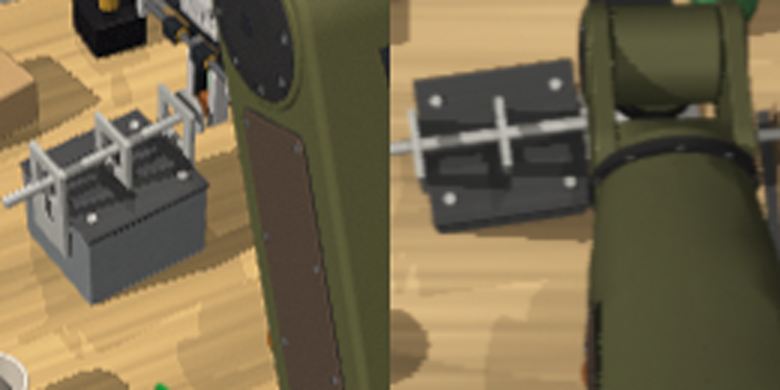

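The bar is through all three plates, with the tip at about (221,176) in the side view. Now I lower it close to the hole edges and seat the collar slowly.

Call:
{"fn": "step_arm", "kwargs": {
  "plan": [
    [[0.15, 0, 0.1, 0, 0, 0], [0.25, 0, 0.2, 0, 0, 0], [0.3, 0, 0.3, 0, 0, 0], [0.3, 0, 0.38, 0, 0, 0], [0.3, 0, 0.44, 0, 0, 0], [0.3, 0, 0.44, 0, 0, 0]]
  ]
}}

```text
time_s: 10.43
ee_pos: [0.5669, 0.0565, 0.1069]
eef_rot: [-3.141, -0.0, 1.717]
force: [0.4, 0.5, -1.8]
grip_width: 0.0246
grip_force: 59.9
```

Call:
{"fn": "step_arm", "kwargs": {
  "plan": [
    [[0.03, 0, 0, 0, 0, 0], [0.06, 0, 0, 0, 0, 0], [0.09, 0, 0, 0, 0, 0], [0.12, 0, 0, 0, 0, 0], [0.12, 0, 0, 0, 0, 0]]
  ]
}}

```text
time_s: 10.85
ee_pos: [0.5666, 0.0602, 0.1074]
eef_rot: [3.141, 0.0, 1.717]
force: [0.4, -0.5, -2.1]
grip_width: 0.0245
grip_force: 59.9
```

Call:
{"fn": "step_arm", "kwargs": {
  "plan": [
    [[0.03, 0, 0, 0, 0, 0], [0.06, 0, 0, 0, 0, 0], [0.09, 0, 0, 0, 0, 0], [0.1, 0, 0, 0, 0, 0], [0.1, 0, 0, 0, 0, 0]]
  ]
}}

```text
time_s: 11.27
ee_pos: [0.5663, 0.0622, 0.1073]
eef_rot: [3.141, 0.002, 1.717]
force: [2.0, -8.5, -1.8]
grip_width: 0.0249
grip_force: 59.9
```

Call:
{"fn": "step_arm", "kwargs": {
  "plan": [
    [[0.0, 0, 0.04, 0, 0, 0], [0.0, 0, 0.08, 0, 0, 0], [0.04, 0, 0.08, 0, 0, 0], [0.04, 0, 0.08, 0, 0, 0]]
  ]
}}

```text
time_s: 11.6
ee_pos: [0.5665, 0.0624, 0.1053]
eef_rot: [3.141, 0.003, 1.717]
force: [1.9, -14.0, -0.7]
grip_width: 0.0251
grip_force: 59.9
```

Call:
{"fn": "step_arm", "kwargs": {
  "plan": [
    [[0, 0, 0, 0, 0, 0], [0, 0, 0, 0, 0, 0], [0, 0, 0, 0, 0, 0], [0, 0, 0, 0, 0, 0], [0, 0, 0, 0, 0, 0], [0, 0, 0, 0, 0, 0], [0, 0, 0, 0, 0, 0], [0, 0, 0, 0, 0, 0]]
  ],
  "grip": 1
}}

```text
time_s: 12.27
ee_pos: [0.5659, 0.0643, 0.1049]
eef_rot: [-3.142, -0.0, 1.717]
force: [-0.7, -0.7, 0.0]
grip_width: 0.0743
grip_force: 0.0
```

Call:
{"fn": "step_arm", "kwargs": {
  "plan": [
    [[-0.1, 0, 0, 0, 0, 0], [-0.1, 0, 0, 0, 0, 0], [-0.1, 0, -0.5, 0, 0, 0], [-0.1, 0, -1.2, 0, 0, 0], [-0.1, 0, -2.2, 0, 0, 0], [-0.1, 0, -3.2, 0, 0, 0], [-0.1, 0, -4.2, 0, 0, 0], [-0.1, 0, -5, 0, 0, 0]]
  ]
}}

```text
time_s: 12.93
ee_pos: [0.5664, 0.0612, 0.2574]
eef_rot: [3.14, 0.0, 1.717]
force: [0.0, -0.9, 0.5]
grip_width: 0.0938
grip_force: 0.0
```

Call:
{"fn": "step_arm", "kwargs": {
  "plan": [
    [[-1, -1, 0, 0, 0, 0], [-2, -2, 0, 0, 0, 0], [-3, -3, 0, 0, 0, 0], [-4, -3.5, 0, 0, 0, 0], [-5, -3.5, 0, 0, 0, 0], [-6, -3.5, 0, 0, 0, 0], [-7, -3.5, 0, 0, 0, 0], [-7, -3.5, 0, 0, 0, 0]]
  ]
}}

```text
time_s: 13.6
ee_pos: [0.493, -0.1658, 0.2546]
eef_rot: [-3.141, 0.001, 1.714]
force: [-0.5, 0.4, -0.5]
grip_width: 0.0941
grip_force: 0.0
```

```bash
python3 look.py 9
```

```text
[ 0.49287122 -0.16248915  0.25459989] [ 0.63255706  0.29276977 -0.2440897 ] [-0.0272185   0.03808849  0.01283718] 13.7 0.093880017926322
tip s -0.07219943163323453 lat -0.10369063072153024
side pred [[298.3 135.7]] seen [([218.0, 180.5], 0.65), ([283.0, 149.8], 0.62)]
top pred [[303.8 168. ]] seen [([214.2, 145.9], 0.6)]
```

View pics/crop9.png

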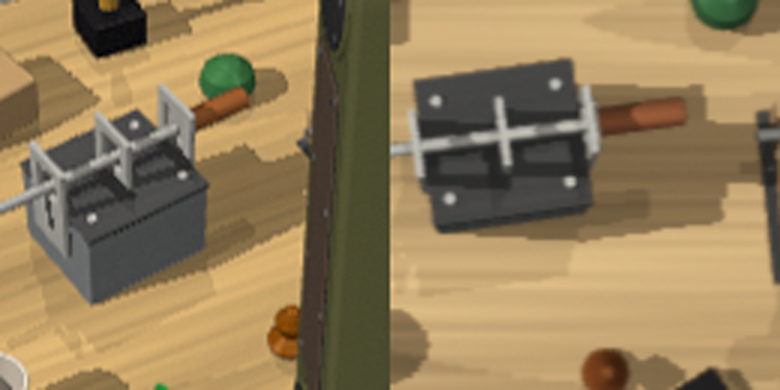

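The bar lies through all three plates, its handle just outside the near lug at about (300,135) in the top view, with the collar against the lug and the tip past the far lug. One numeric check before I hand in.

```bash
python3 - <<'E'
from h import *
U=np.array([-np.sin(TH),np.cos(TH)])
X=tri((218,180.5),(214.2,145.9)); print("tip",X.round(4),"s",(X[:2]-BX)@U,"expected .140")
print(proj("top",np.r_[BX+.14*U,.123]),proj("side",np.r_[BX+.14*U,.123]))
o,p,R=state();print(p,o["time_s"])
print(ctrl.hand_in())
E
```

```text
tip [0.5323 0.3045 0.1257] s 0.14112345514266036 expected .140
[[215.83989517 147.54327174]] [[217.88065186 181.45730596]]
[ 0.49298987 -0.16116908  0.25488277] 13.8
the job is handed in; nothing more can be done
None
```

The long bar is through the near lug, the lid staple and the far lug with its collar against the near lug. I released it and the arm is clear; the short bar was left in the rack, and the job was handed in at 13.8 s.

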